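# Set out the lid that the template calls for

### The arm

A 6-joint arm with a two-finger parallel gripper is mounted at the origin on the work surface. World frame = base frame: x ahead of the robot, y to its left, z up, the work surface at z = 0. Lengths are in m, angles in rad, forces in N, time in s.
With the tool pointing down it reaches from about 0.375 to 0.9 m from the base axis. Payload 3.1 kg.
Tool frame: the origin (TCP) lies midway between the tips of the shut fingers; the grasp point (between the pads) lies 19 mm behind it (manip.pinch_z is the distance from the TCP to the grasp point, in m); z points along the fingers, y is the line along which they close (so a half turn about z gives the same grasp; the last joint's range is limited). The gripper opens to 85 mm and grips with 20 to 120 N. Pads are 22 mm wide; open, the fingers measure 114 mm over their backs; the gripper's body (76 mm by 85 mm) begins 54 mm behind the grasp point. The pads swing forward as they close: fully open they stand 13 mm farther back than shut.
Start: joints at [-1.417, 0.527, 1.433, -0, 1.181, -0.178], TCP at [0.204, -0.591, 0.231] pointing down, gripper open.
Joint ranges: [-3.08, 3.08], [-0.75, 2.2], [0.22, 2.44], [-1.43, 4.57], [0, 2.65], [-2.85, 2.85]. Speed limits (rad/s): [2.79, 2.79, 3.14, 3.14, 3.14, 3.14].

### API

Orientations are given as a unit quaternion [x, y, z, w].
In Python, from station import manip, viewer, ticket gives the robot as it stands.
- The arm moves only by the shell command python3 -m creep 'ROWS' [FORCE]. ROWS is JSON, a list of rows, each an object with "slide": the shift along the tool's x, y, z in cm, a list of three; "angular": the turn, a rotation vector about the tool's x, y, z in rad, a list of three; "claw": the opening, from -1 (shut) to 1 (fully open). A call has 1 to 10 rows; each row shifts and turns the commanded pose from where the row before left it, along the tool's axes as they then stand; what a row does not reach is not made up. A row lasts 1/12 s, in which the tool goes at most 41.7 mm and 7.16 degrees, less where a joint would pass 70% of its speed; a pose out of reach is approached as far as the arm can. A call with a gripper value outside its range is refused whole. The fingers move at their own pace and stop on an object; FORCE is the grip in N (left out, the last holds). Time passes only in rows, so rows that do not move let the fingers close. It gives the time, the measured TCP pose, the force, the opening and the grip force at its end, in the units of the state.
- manip.sense(): the state, without advancing time (a new reading comes with each control period).
- viewer.snapshot(name): name is "side" or "top" or "wrist"; returns the picture (384x512x3 uint8, blue, green, red); there is no depth.
- viewer.calibration(name): a dict with "fov_y" (degrees; the focal length in pixels is half the picture's height over the tangent of half this angle, whatever the lens; pixels are square), "cx", "cy" (the principal point, pixels), "T" (4x4, takes a point from camera to world coordinates); the wrist camera has in their place "tool_from_camera" (4x4, takes a point from camera to tool coordinates, whose origin is the TCP and whose axes are the flange's). Camera axes: x right, y up, looking along -z (the intrinsics and any distortion apply to the point x, -y, -z); pixel columns grow to the right and rows downward; lengths in m; the calibration is good to about 2 mm. A picture is of the moment at which its call begins: read the wrist's pose just before it. calibration takes no time and is no camera call.
- ticket.sign_off(): hands the job in; it is judged then, once.
The state is a dict: "t": time; "q": joint angles; "qd": joint speeds; "tau": joint torques, N m; "tcp_pos": TCP position; "tool_rot": TCP orientation; "force": force on the tool from outside, world axes, zero at the start; "ft_torque": the same for the moment, N m; "finger_gap": opening from 0.0 (shut) to 1.0 (fully open); "gripper_force": force on a finger pad.
Only numpy, scipy, OpenCV 4.12 (cv2) and the standard library are available. Lean on these libraries where they do the work, as an engineer would, in place of code of your own. Each camera call takes 0.05 s, during which the arm holds its last target. There are 200 camera calls.

### The job

One cedar template lies on the iron faceplate: take the finished lid of that same size out of the oak stand and lean it on the sloping easel for waxing, resting on both brass pegs with its flat back against the slats and its domed face outward. The pegs may be clamped at any height, so let the lid down gently until it rests on them before you let go; do not drop it, let it slide or press it hard. Leave the other two lids in their grooves and everything else where it is.

Things in the scene. Friction and masses are not known exactly. Their poses are not given: they have to be found in the camera images.
- stand: slotted oak stand, 214 x 104 mm, origin under its centre. Two low rails (tops 56 mm above the bench, 37 mm either side of its x axis) are cut by three grooves across x, 14.5 mm wide and 22 mm deep, at x = -66, 0 and +66 mm; a finished lid stands upright in each, its domed face to the stand's +x
- easel: fixed oak easel, base board 150 x 116 x 16 mm, origin under it. Two brass pegs (12 mm thick, 24 mm either side of the middle, 34 mm out of the face) sit on a bar clamped anywhere from 22 to 52 mm up the face: its place is not reported, look or feel for it. A lid of radius R resting on both pegs has its centre sqrt((R+6)^2 - 24^2) mm above them
- easel_face: the easel's sloping face: two slats 125 mm long, 14 mm wide, 37 mm either side of the middle, with an open 60 mm gap between, leaning 30 degrees from upright. Origin at the foot of the face, in its plane, midway, 18 mm above the bench; x points out of the face (away and up), y across, z up the slope
- faceplate: round cast iron lathe faceplate lying on the bench, 144 mm across, top 22 mm up, origin under its centre; one cedar template lies on it
- lid_small: turned mulberry lid, 94 mm across, 12 mm thick at the rim, back flat, with a 5 mm high dome of 42 mm across on the other face (the outer 26 mm of the radius is flat). Origin at its centre, mid-thickness; x is its axis and points out of the domed face. Upright in the stand its centre is 70 mm above the bench
- lid_mid: turned mulberry lid, 110 mm across, 12 mm thick at the rim, back flat, with a 5 mm high dome of 58 mm across on the other face (the outer 26 mm of the radius is flat). Origin at its centre, mid-thickness; x is its axis and points out of the domed face. Upright in the stand its centre is 80 mm above the bench
- lid_large: turned mulberry lid, 126 mm across, 12 mm thick at the rim, back flat, with a 5 mm high dome of 74 mm across on the other face (the outer 26 mm of the radius is flat). Origin at its centre, mid-thickness; x is its axis and points out of the domed face. Upright in the stand its centre is 89 mm above the bench
- template_small: loose cedar lid template, a plain flat disc 94 mm across and 6 mm thick, origin under its centre; one of the three lies on the faceplate, the two others on a plank at the back of the bench
- template_mid: loose cedar lid template, a plain flat disc 110 mm across and 6 mm thick, origin under its centre; one of the three lies on the faceplate, the two others on a plank at the back of the bench
- template_large: loose cedar lid template, a plain flat disc 126 mm across and 6 mm thick, origin under its centre; one of the three lies on the faceplate, the two others on a plank at the back of the bench
- bowl_blank: squat mulberry bowl blank, 124 mm across, 78 mm high; a bystander
- caliper: brass outside caliper lying flat, about 150 x 80 x 10 mm; a bystander
- cork_block: pale cork sanding block, 60 x 110 x 35 mm; a bystander
- gouge: turning gouge lying down, 290 mm long, wooden handle; a bystander
- mallet: hammer lying down; a bystander
- wax_jar: jar of wax, 68 mm across, 70 mm high; a bystander

How it is judged:
On the way:
1. the lid as large as the template on the faceplate is lifted clear of the stand's grooves (60 mm or more) (((horizontal distance between template_small and faceplate below 0.05 m and height (world z) of lid_small above 0.13018 m) or (horizontal distance between template_mid and faceplate below 0.05 m and height (world z) of lid_mid above 0.140098 m) or (horizontal distance between template_large and faceplate below 0.05 m and height (world z) of lid_large above 0.149399 m))), for 0.1 s.
At the end, for the whole second after the job is handed in: The lid matching the template on the faceplate rests on the easel, dome outward: axis within 0.09 rad of the face normal, centre 2 to 11 mm out of the face, within 10 mm of the middle, at a height the pegs can give (6 mm to spare); the other lids within 12 mm of their start (((horizontal distance between template_small and faceplate below 0.05 m and angle between the x axis of lid_small and the x axis of easel_face, either way round below 0.09 rad and angle between lid_small's own x axis and vertical below 1.3 rad and x of lid_small in the frame of easel_face between 0.002 and 0.011 m and y of lid_small in the frame of easel_face between -0.01 and 0.01 m and z of lid_small in the frame of easel_face between 0.0632546 and 0.105255 m and linear speed of lid_small below 0.01 m/s and distance of each of lid_mid, lid_large from where it was at the start of the episode below 0.012 m) or (horizontal distance between template_mid and faceplate below 0.05 m and angle between the x axis of lid_mid and the x axis of easel_face, either way round below 0.09 rad and angle between lid_mid's own x axis and vertical below 1.3 rad and x of lid_mid in the frame of easel_face between 0.002 and 0.011 m and y of lid_mid in the frame of easel_face between -0.01 and 0.01 m and z of lid_mid in the frame of easel_face between 0.0720803 and 0.11408 m and linear speed of lid_mid below 0.01 m/s and distance of each of lid_small, lid_large from where it was at the start of the episode below 0.012 m) or (horizontal distance between template_large and faceplate below 0.05 m and angle between the x axis of lid_large and the x axis of easel_face, either way round below 0.09 rad and angle between lid_large's own x axis and vertical below 1.3 rad and x of lid_large in the frame of easel_face between 0.002 and 0.011 m and y of lid_large in the frame of easel_face between -0.01 and 0.01 m and z of lid_large in the frame of easel_face between 0.0806916 and 0.122692 m and linear speed of lid_large below 0.01 m/s and distance of each of lid_small, lid_mid from where it was at the start of the episode below 0.012 m))); the robot touches nothing.
It fails at once if a lid falls, or slides by itself for more than a few millimetres (over 0.3 m/s with the fingers off it) ((linear speed of lid_small above 0.3 m/s and contact force between the fingers and lid_small below 0.01 N) or (linear speed of lid_mid above 0.3 m/s and contact force between the fingers and lid_mid below 0.01 N) or (linear speed of lid_large above 0.3 m/s and contact force between the fingers and lid_large below 0.01 N)).
It fails at once if a lid is pressed on the easel with more than 30 N (contact force between any of lid_small, lid_mid, lid_large and easel above 30 N).
It fails at once if a template is moved by more than 15 mm (distance of any of template_small, template_mid, template_large from where it was at the start of the episode above 0.015 m).
It fails at once if a bystander is moved by more than 25 mm (distance of any of bowl_blank, caliper, cork_block, gouge, mallet, wax_jar from where it was at the start of the episode above 0.025 m).
It also fails if it takes over 38 s, if anything falls off the work surface, if the arm or the gripper's body presses on something with over 40 N, if the wrist force passes 120 N, or if a joint passes its speed limit or range.

## Working session

There is one attempt and no reset: what is moved stays moved. The work goes in short steps, Python scripts to look and compute and a shell command to move; the robot and the scene stay as the last step left them, time stands still between calls to the robot, and variables do not carry over. Pictures are saved under pics/ and viewed, at most 10 in all, crops included, and the job is handed in when it is done.

```bash
ls; mkdir -p pics
python3 - <<'E'
from station import manip, viewer
import cv2,numpy as np
np.set_printoptions(precision=4,suppress=True)
for n in("side","top"):
    cv2.imwrite(f"pics/{n}0.png",cv2.resize(viewer.snapshot(n),(800,600),interpolation=cv2.INTER_CUBIC))
    print(n,viewer.calibration(n))
print(viewer.calibration("wrist"));print(manip.sense())
E
```

```text
pics
side {'fov_y': 43.76843790946957, 'cx': 257.35551497692205, 'cy': 196.63944951931293, 'T': array([[-0.9563,  0.2183, -0.1947,  0.2503],
       [-0.2923, -0.6883,  0.6639,  1.1397],
       [ 0.011 ,  0.6918,  0.722 ,  1.2513],
       [ 0.    ,  0.    ,  0.    ,  1.    ]])}
top {'fov_y': 52.867482810483644, 'cx': 256.23317991512386, 'cy': 195.08770033762224, 'T': array([[ 0.0161,  0.9883, -0.1515,  0.387 ],
       [-0.9998,  0.0182,  0.0125,  0.0867],
       [ 0.0151,  0.1513,  0.9884,  1.4314],
       [ 0.    ,  0.    ,  0.    ,  1.    ]])}
{'fov_y': 70.97808098018207, 'cx': 256.9334481685692, 'cy': 193.7026912949857, 'tool_from_camera': array([[ 0.001 ,  0.957 ,  0.2902,  0.0736],
       [ 1.    , -0.001 ,  0.    , -0.0002],
       [ 0.0003,  0.2902, -0.957 , -0.1434],
       [ 0.    ,  0.    ,  0.    ,  1.    ]])}
{'t': 0.1, 'q': array([-1.4165,  0.5284,  1.4338, -0.    ,  1.1814, -0.1786]), 'qd': array([ 0.0001, -0.0022, -0.0031,  0.0009,  0.    ,  0.0008]), 'tau': array([  0.0002, -44.3304, -17.8586,  -0.0003,   0.0039,   0.    ]), 'tcp_pos': array([ 0.2041, -0.5901,  0.2304]), 'tool_rot': array([ 0.9862,  0.1657,  0.    , -0.001 ]), 'force': array([-0.4066, -0.1995,  0.3271]), 'ft_torque': array([0.0376, 0.0243, 0.0056]), 'gripper_force': 0.0, 'finger_gap': 1.0000601622635978}
```

View pics/side0.png

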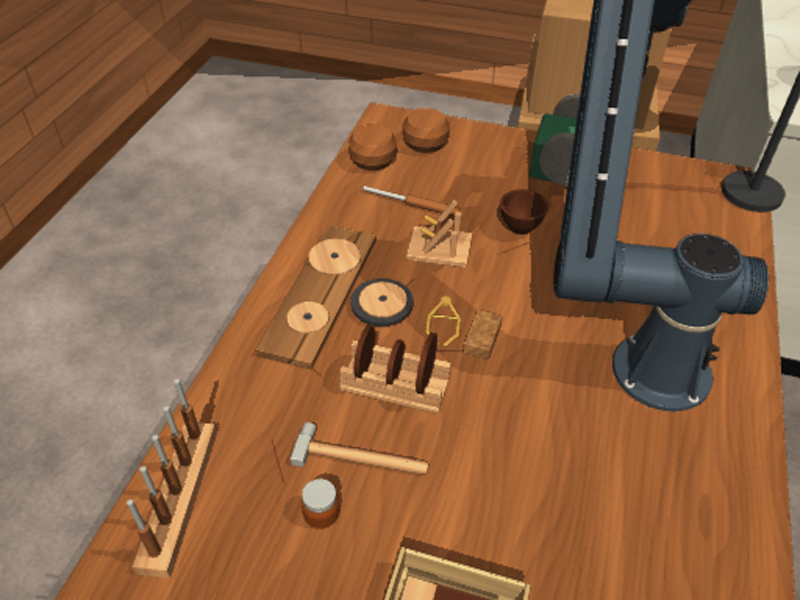

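View pics/top0.png

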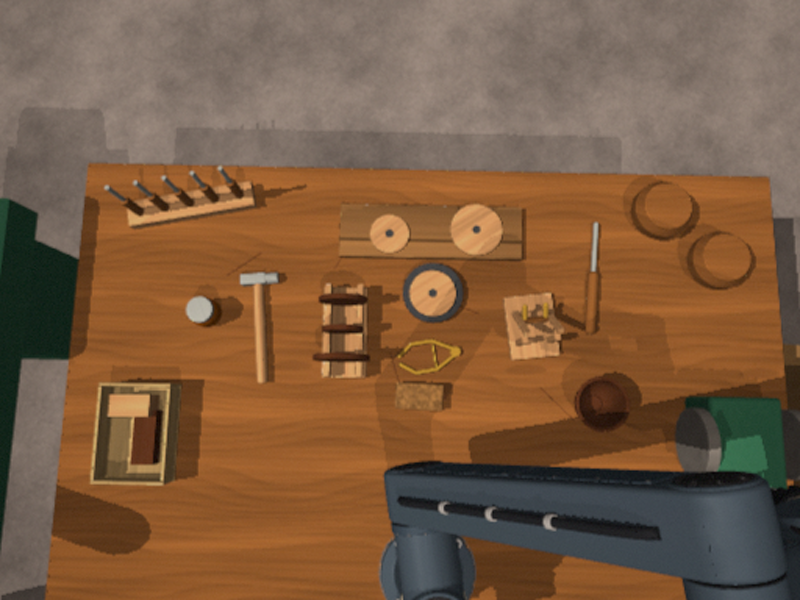

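Run:
```python
from station import viewer
import cv2,numpy as np
s=viewer.snapshot("side");t=viewer.snapshot("top")
cv2.imwrite("pics/s1.png",cv2.resize(s[115:265,205:355][:, :],(0,0),fx=4,fy=4,interpolation=cv2.INTER_CUBIC))
a=cv2.resize(t[165:250,195:305],(0,0),fx=5,fy=5,interpolation=cv2.INTER_CUBIC)
b=cv2.resize(t[175:240,310:370],(0,0),fx=4,fy=4,interpolation=cv2.INTER_CUBIC)
p=np.zeros((425,800,3),np.uint8);p[:425,:550]=a;p[:260,555:795]=b
cv2.imwrite("pics/t1.png",p)
```

```text
(no output)
```

View pics/s1.png

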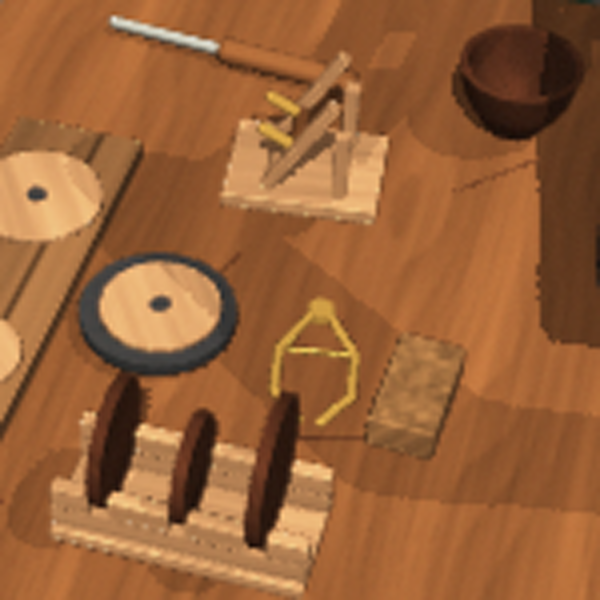

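View pics/t1.png

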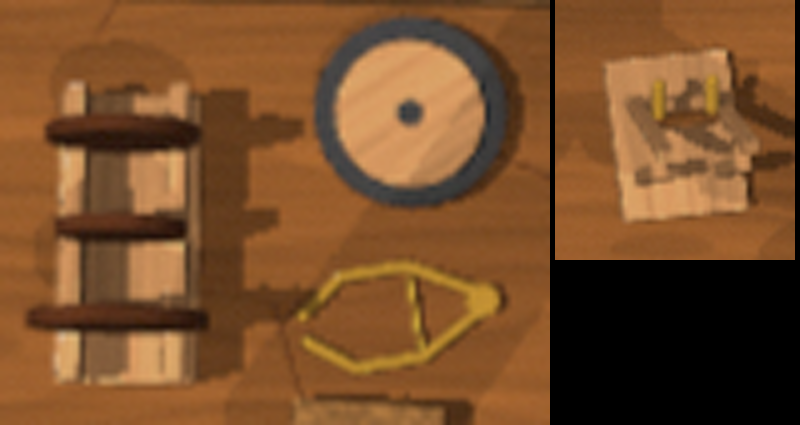

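```bash
cat > h.py <<'E'
from station import manip, viewer
import numpy as np, cv2
from scipy.spatial.transform import Rotation as R
np.set_printoptions(precision=4,suppress=True)
def cam(n):
    c=viewer.calibration(n);f=192/np.tan(np.radians(c['fov_y']/2))
    if n=="wrist":
        s=manip.sense();M=np.eye(4);M[:3,:3]=R.from_quat(s['tool_rot']).as_matrix();M[:3,3]=s['tcp_pos']
        T=M@c['tool_from_camera']
    else: T=c['T']
    return f,c['cx'],c['cy'],T
def ray(n,u,v,z,C=None):
    f,cx,cy,T=C or cam(n)
    d=T[:3,:3]@np.array([(u-cx)/f,-(v-cy)/f,-1]);o=T[:3,3]
    return o+d*(z-o[2])/d[2]
def proj(n,P,C=None):
    f,cx,cy,T=C or cam(n)
    p=T[:3,:3].T@(np.asarray(P)-T[:3,3]);return np.array([cx-f*p[0]/p[2],cy+f*p[1]/p[2]])
E
python3 - <<'E'
from h import *
A=lambda u,v,z:ray("top",195+u/5,165+v/5,z)
B=lambda u,v,z:ray("top",310+(u-555)/4,175+v/4,z)
S=lambda u,v,z:ray("side",205+u/4,115+v/4,z)
print("stand",[A(*p,.056)[:2] for p in((65,82),(190,82),(57,382),(195,382))])
print("lids",A(123,130,.13)[:2],A(120,226,.112)[:2],A(117,317,.145)[:2])
e=[B(*p,.016)[:2] for p in((606,62),(727,50),(748,210),(624,220))];print("base",e,np.mean(e,0))
e=[S(*p,.016)[:2] for p in((240,120),(388,137),(373,213),(223,195))];print("base side",e,np.mean(e,0))
print("stand side",[S(*p,.056)[:2] for p in((85,413),(333,468),(322,552),(55,480))])
print("faceplate",A(411,112,.028))
E
```

```text
stand [array([0.6447, 0.2445]), array([0.6464, 0.1542]), array([0.4292, 0.2427]), array([0.4308, 0.1453])]
lids [0.5983 0.1954] [0.5345 0.1969] [0.47   0.1943]
base [array([ 0.6258, -0.1786]), array([ 0.6393, -0.292 ]), array([ 0.4904, -0.3081]), array([ 0.4793, -0.1937])] [ 0.5587 -0.2431]
base side [array([ 0.6377, -0.2784]), array([ 0.4907, -0.2982]), array([ 0.4788, -0.186 ]), array([ 0.6219, -0.167 ])] [ 0.5573 -0.2324]
stand side [array([0.6419, 0.1668]), array([0.4309, 0.162 ]), array([0.4179, 0.2466]), array([0.6409, 0.2414])]
faceplate [ 0.6323 -0.0079  0.028 ]
```

```bash
r='{"slide":[0,0,0],"angular":[0,0,-0.124],"claw":1}'; python3 -m creep '[{"slide":[0,0,0],"angular":[0,0,-0.124],"claw":1},{"slide":[0,0,0],"angular":[0,0,-0.124],"claw":1},{"slide":[0,0,0],"angular":[0,0,-0.124],"claw":1},{"slide":[0,0,0],"angular":[0,0,-0.124],"claw":1},{"slide":[0,0,0],"angular":[0,0,-0.124],"claw":1},{"slide":[0,0,0],"angular":[0,0,-0.124],"claw":1},{"slide":[0,0,0],"angular":[0,0,-0.124],"claw":1},{"slide":[0,0,0],"angular":[0,0,-0.124],"claw":1},{"slide":[0,0,0],"angular":[0,0,-0.124],"claw":1},{"slide":[0,0,0],"angular":[0,0,-0.124],"claw":1}]'
```

```text
t: 1.03
tcp_pos: [0.2042, -0.5905, 0.231]
tool_rot: [0.704, 0.71, 0.0, -0.0]
force: [0.3, -0.0, 0.5]
finger_gap: 0.999
gripper_force: 0.0
```

```bash
python3 -m creep '[{"slide":[3.6,1.6,-0.35],"angular":[0,0,0],"claw":1},{"slide":[3.6,1.6,-0.35],"angular":[0,0,0],"claw":1},{"slide":[3.6,1.6,-0.35],"angular":[0,0,0],"claw":1},{"slide":[3.6,1.6,-0.35],"angular":[0,0,0],"claw":1},{"slide":[3.6,1.6,-0.35],"angular":[0,0,0],"claw":1},{"slide":[3.6,1.6,-0.35],"angular":[0,0,0],"claw":1},{"slide":[3.6,1.6,-0.35],"angular":[0,0,0],"claw":1},{"slide":[3.6,1.6,-0.35],"angular":[0,0,0],"claw":1},{"slide":[3.6,1.6,-0.35],"angular":[0,0,0],"claw":1},{"slide":[3.6,1.6,-0.35],"angular":[0,0,0],"claw":1}]'
python3 -m creep '[{"slide":[3.6,1.6,-0.35],"angular":[0,0,0],"claw":1},{"slide":[3.6,1.6,-0.35],"angular":[0,0,0],"claw":1},{"slide":[3.6,1.6,-0.35],"angular":[0,0,0],"claw":1},{"slide":[3.6,1.6,-0.35],"angular":[0,0,0],"claw":1},{"slide":[3.6,1.6,-0.35],"angular":[0,0,0],"claw":1},{"slide":[3.6,1.6,-0.35],"angular":[0,0,0],"claw":1},{"slide":[3.6,1.6,-0.35],"angular":[0,0,0],"claw":1},{"slide":[3.6,1.6,-0.35],"angular":[0,0,0],"claw":1},{"slide":[3.6,1.6,-0.35],"angular":[0,0,0],"claw":1},{"slide":[0,0,0],"angular":[0,0,0],"claw":1}]'
python3 - <<'E'
from h import *
print(manip.sense()['tcp_pos'])
np.save("c1.npy",np.array([cam("wrist")[3]]))
cv2.imwrite("pics/w1.png",cv2.resize(viewer.snapshot("wrist"),(800,600),interpolation=cv2.INTER_CUBIC))
E
```

```text
t: 1.87
tcp_pos: [0.3637, -0.2285, 0.2665]
tool_rot: [0.707, 0.708, 0.0, 0.0]
force: [1.4, 0.7, -0.9]
finger_gap: 0.999
gripper_force: 0.0
t: 2.7
tcp_pos: [0.5095, 0.0997, 0.2986]
tool_rot: [0.704, 0.71, 0.003, 0.001]
force: [0.4, -1.1, 0.2]
finger_gap: 1.005
gripper_force: 0.0
[0.5095 0.0997 0.2986]
```

View pics/w1.png

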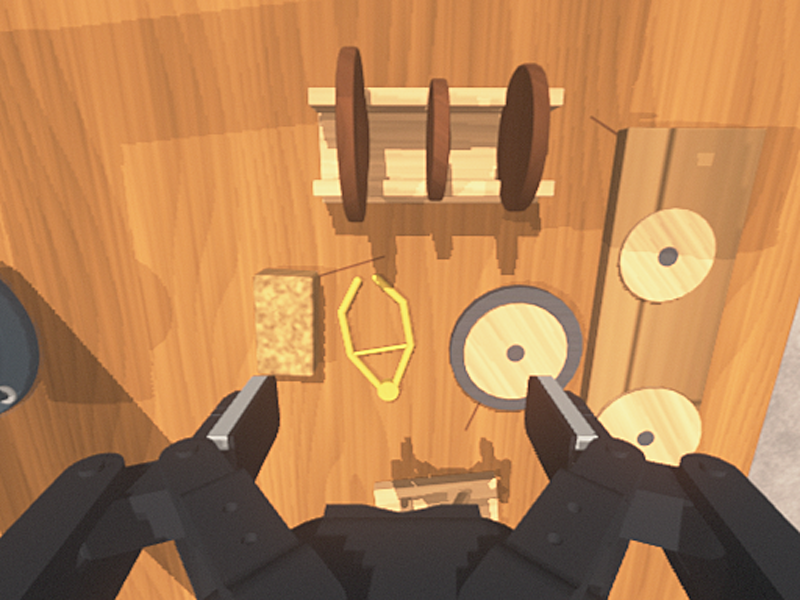

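Run:
```python
from h import *
im=viewer.snapshot("wrist")[20:160,190:370]
im=cv2.resize(im,(756,588),interpolation=cv2.INTER_CUBIC)
g=np.clip((im/255.)**.5*255,0,255).astype(np.uint8)
cv2.imwrite("pics/w2.png",g)
```

```text
(no output)
```

View pics/w2.png

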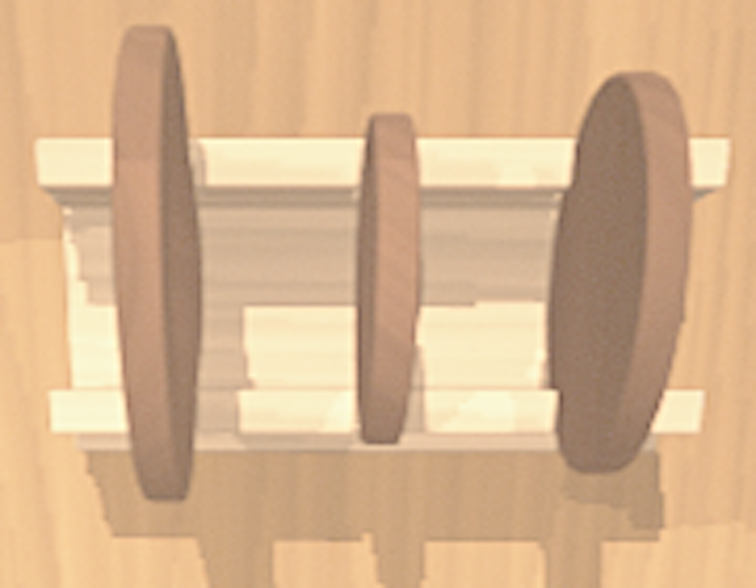

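```bash
cat > fit.py <<'E'
from h import *
from scipy.optimize import minimize
im=cv2.resize(viewer.snapshot("wrist"),(0,0),fx=4,fy=4,interpolation=cv2.INTER_CUBIC)
C=cam("wrist")
a=np.linspace(0,2*np.pi,60)
def pts(R_,x,y,z,s,yaw,ax):
    r,xo=R_; 
    L=np.array([np.full(60,xo),r*np.cos(a),r*np.sin(a)])
    L[0]*=s; c,sn=np.cos(yaw),np.sin(yaw)
    return np.array([x+c*L[0]-sn*L[1],y+sn*L[0]+c*L[1],z+L[2]]).T
def mask(rad,p,s,shape,off):
    m=np.zeros(shape,np.uint8)
    dr=rad-.026
    for prof in (((rad,-.006),(rad,.006)),tuple((dr*np.sqrt(1-k*k),.006+.005*k) for k in(0,.3,.6,.8,.95))):
        P=np.vstack([pts(q,p[0],p[1],p[2],s,p[3],0) for q in prof])
        uv=np.array([proj("wrist",X,C) for X in P])*4+1.5-off
        cv2.fillConvexPoly(m,cv2.convexHull(np.round(uv).astype(np.int32)),1)
    return m
for nm,rad,x0,z0,bx in (("large",.063,.47,.089,(205,22,245,148)),("small",.047,.534,.07,(265,40,298,135)),("mid",.055,.598,.08,(310,30,362,142))):
    u0,v0,u1,v1=[4*b for b in bx]
    roi=im[v0:v1,u0:u1].astype(float); seg=((roi[...,2]<150)&(roi[...,0]<75)).astype(np.uint8)
    n,l,st,_=cv2.connectedComponentsWithStats(seg);seg=(l==1+st[1:,4].argmax()).astype(np.uint8)
    cv2.imwrite(f"seg_{nm}.png",seg*255)
    for s in(1,-1):
        f=lambda p:(lambda m:1-(m&seg).sum()/(m|seg).sum())(mask(rad,p,s,seg.shape,np.array([u0,v0])))+ (p[2]-z0)**2*50
        b=min((minimize(f,[x0+d,.197,z0,0],method="Nelder-Mead",options=dict(initial_simplex=[[x0+d,.197,z0,0],[x0+d+.006,.197,z0,0],[x0+d,.203,z0,0],[x0+d,.197,z0+.004,0],[x0+d,.197,z0,.05]],maxiter=150)) for d in(-.003,.003)),key=lambda b:b.fun)
        print(nm,s,b.fun,b.x,seg.sum())
E
python3 fit.py; python3 -c "
import cv2,numpy as np
i=[cv2.resize(cv2.imread(f'seg_{n}.png'),(0,0),fx=1,fy=1) for n in('large','small','mid')]
h=max(a.shape[0] for a in i);cv2.imwrite('pics/seg.png',np.hstack([np.pad(a,((0,h-a.shape[0]),(0,10),(0,0)),constant_values=90) for a in i]))"
```

```text
large 1 0.38731436917132117 [0.4717 0.1992 0.0838 0.0089] 23073
large -1 0.38720067293032845 [ 0.4725  0.1996  0.0871 -0.0047] 23073
small 1 0.47327292608510196 [0.5369 0.2003 0.0665 0.0199] 10877
small -1 0.49060727350858047 [0.5371 0.2005 0.0671 0.0182] 10877
mid 1 0.1567540860297702 [0.6037 0.1987 0.0771 0.0071] 46221
mid -1 0.1567540860297702 [0.6037 0.1987 0.0771 0.0071] 46221
```

View pics/seg.png

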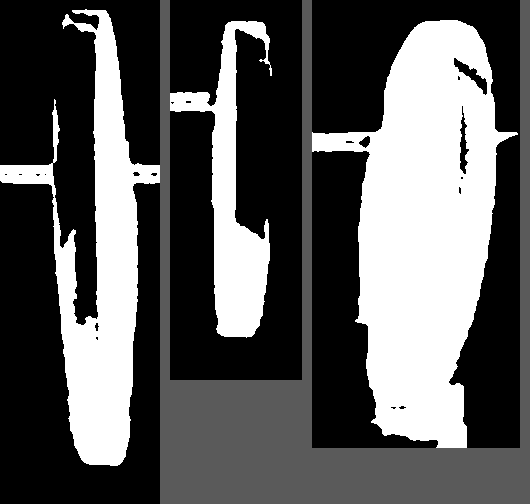

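```bash
python3 -m creep '[{"slide":[0.2,4,0.8],"angular":[0,0,0],"claw":1},{"slide":[0.2,4,0.8],"angular":[0,0,0],"claw":1},{"slide":[0.2,4,0.8],"angular":[0,0,0],"claw":1},{"slide":[0.2,4,0.8],"angular":[0,0,0],"claw":1},{"slide":[0.2,4,0.8],"angular":[0,0,0],"claw":1},{"slide":[0.2,4,0.8],"angular":[0,0,0],"claw":1},{"slide":[0,0,0],"angular":[0,0,0],"claw":1}]'
python3 - <<'E'
from h import *
print(manip.sense()['tcp_pos'])
im=viewer.snapshot("wrist"); cv2.imwrite("w3raw.png",im)
c=proj("wrist",[.6,.197,.08]); print(c)
u,v=(c-[70,55]).astype(int);v=max(v,0);u=max(u,0)
g=cv2.resize(im[v:v+125,u:u+165],(0,0),fx=4.6,fy=4.6,interpolation=cv2.INTER_CUBIC);print(u,v)
cv2.imwrite("pics/w3.png",np.clip((g/255.)**.5*255,0,255).astype(np.uint8))
E
```

```text
t: 3.43
tcp_pos: [0.7517, 0.1029, 0.2429]
tool_rot: [0.708, 0.706, -0.001, -0.001]
force: [0.0, -1.1, -1.2]
finger_gap: 0.996
gripper_force: 0.0
[0.7517 0.1029 0.2429]
[120.3523  92.917 ]
50 37
```

View pics/w3.png

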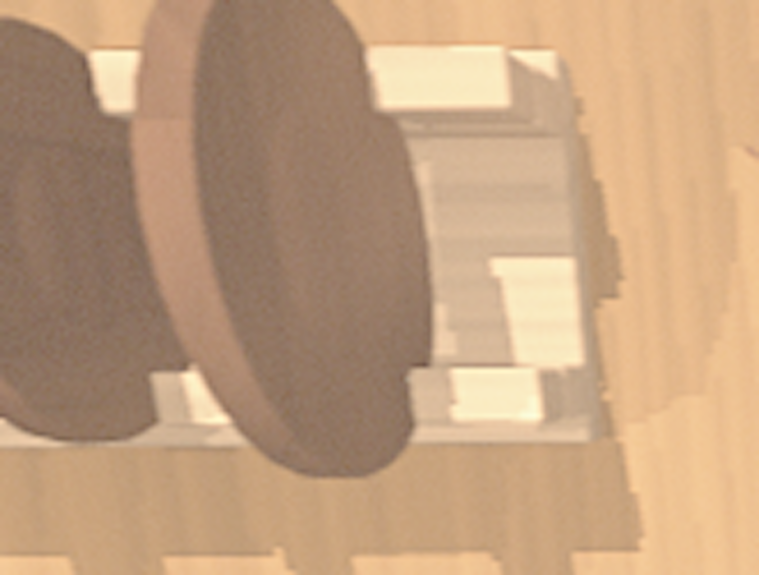

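Run:
```python
from h import *
im=cv2.imread("w3raw.png").astype(float).sum(2)
for dz in(0,.025):
  for y in np.arange(-.048,.049,.008):
    p=[proj("wrist",[.610,.1985+y+d,.08+dz+e]) for d in(-.003,0,.003) for e in(-.003,0,.003)]
    print(f"{np.mean([im[int(round(q[1])),int(round(q[0]))] for q in p]):.0f}",end=" ")
  print()
# vertical profile
for z in np.arange(-.045,.05,.006):
    q=[proj("wrist",[.610,.1985+d,.08+z]) for d in(-.006,-.003,0,.003,.006)]
    print(f"{z:.3f}:{np.mean([im[int(round(k[1])),int(round(k[0]))] for k in q]):.0f}",end=" ")
```

```text
250 176 177 180 188 201 206 206 204 202 208 210 228 
226 176 177 183 192 196 198 196 195 197 192 188 185 
-0.045:397 -0.039:410 -0.033:214 -0.027:204 -0.021:200 -0.015:208 -0.009:212 -0.003:208 0.003:203 0.009:203 0.015:192 0.021:192 0.027:193 0.033:198 0.039:194 0.045:172
```

Run:
```python
from h import *
im=np.mean([viewer.snapshot("wrist").astype(float) for _ in range(6)],0)
cv2.imwrite("w4raw.png",im)
g=im[25:150,30:160].sum(2)/3
g=np.clip((g-35)/(95-35),0,1)*255
cv2.imwrite("pics/w4.png",cv2.resize(g.astype(np.uint8),(0,0),fx=4.6,fy=4.6,interpolation=cv2.INTER_CUBIC))
```

```text
[ WARN:0@5.801] global loadsave.cpp:1063 imwrite_ Unsupported depth image for selected encoder is fallbacked to CV_8U.
```

View pics/w4.png

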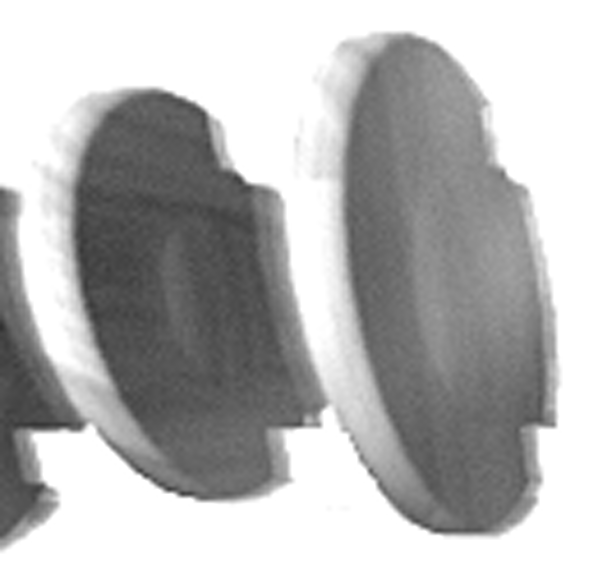

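Run:
```python
from h import *
from scipy.optimize import least_squares
C=cam("wrist");a=np.linspace(0,2*np.pi,200)
def ext(p,r):
    q=np.array([proj("wrist",[p[0],p[1]+r*np.cos(t),p[2]+r*np.sin(t)],C) for t in a])
    return np.array([q[:,0].min(),q[:,1].min(),q[:,1].max()])
for nm,r,m,z in(("mid",.055,(30+345/4.6,25+35/4.6,25+532/4.6),.08),("small",.047,(30+77/4.6,25+90/4.6,25+498/4.6),.07)):
    s=least_squares(lambda p:ext(p,r)-np.array(m),[.606,.198,z]);print(nm,s.x,s.cost)
    s=least_squares(lambda p:ext([p[0],p[1],z],r)-np.array(m),[.606,.198]);print(nm,s.x,s.cost)
# rails ends & edges in w3 crop (u0=50,v0=37,/4.6) at z=.056
for p in((560,50),(580,368),(510,107),(540,420)): print(ray("wrist",50+p[0]/4.6,37+p[1]/4.6,.056,C)[:2])
```

```text
mid [0.6075 0.2029 0.0752] 4.259344017214122e-25
mid [0.61   0.2023] 0.7090307745986064
small [0.5407 0.2023 0.0649] 1.964887169659806e-23
small [0.5444 0.2018] 0.5008576578293054
[0.6491 0.2492]
[0.6477 0.174 ]
[0.6356 0.2365]
[0.6359 0.1607]
```

```bash
python3 -m creep '[{"slide":[1.62,-2.5,1.13],"angular":[0,0,0],"claw":0},{"slide":[1.62,-2.5,1.13],"angular":[0,0,0],"claw":0},{"slide":[1.62,-2.5,1.13],"angular":[0,0,0],"claw":0},{"slide":[1.62,-2.5,1.13],"angular":[0,0,0],"claw":0},{"slide":[1.62,-2.5,1.13],"angular":[0,0,0],"claw":0},{"slide":[1.62,-2.5,1.13],"angular":[0,0,0],"claw":0},{"slide":[0,0,0],"angular":[0,0,0],"claw":0},{"slide":[0,0,0],"angular":[0,0,0],"claw":0}]'
python3 - <<'E'
from h import *
C=cam("wrist")
print(manip.sense()['tcp_pos'],manip.sense()['tool_rot'])
im=viewer.snapshot("wrist");cv2.imwrite("w5raw.png",im)
for x in(.590,.6025,.615):print(proj("wrist",[x,.2,.135],C),proj("wrist",[x,.2,.108],C))
cv2.imwrite("pics/w5.png",cv2.resize(im[150:384,120:400],(0,0),fx=2.5,fy=2.5,interpolation=cv2.INTER_CUBIC))
E
```

```text
t: 4.45
tcp_pos: [0.5942, 0.2043, 0.183]
tool_rot: [0.705, 0.709, -0.0, -0.0]
force: [1.1, 0.4, -0.2]
finger_gap: 0.505
gripper_force: 0.0
[0.5942 0.2043 0.183 ] [ 0.7055  0.7087 -0.0002 -0.0001]
[251.8733 219.1091] [252.4671 207.1803]
[268.2213 219.1996] [266.9921 207.2612]
[284.5679 219.2901] [281.516  207.3421]
```

View pics/w5.png

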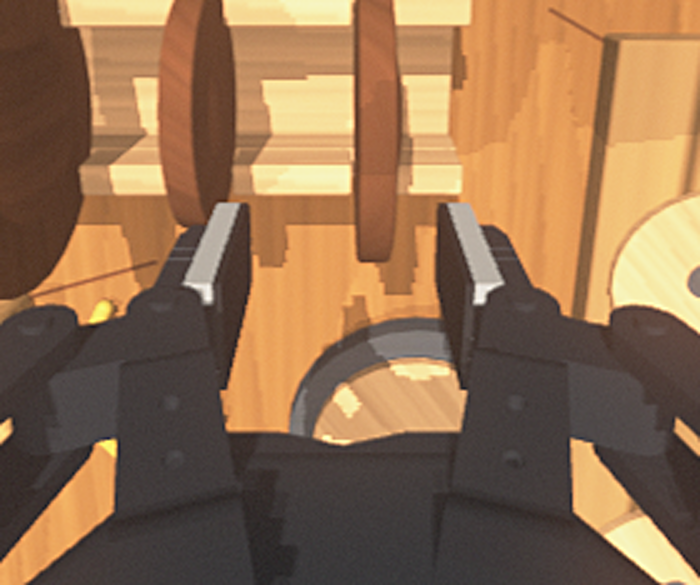

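Run:
```python
from h import *
C=cam("wrist");im=cv2.imread("w5raw.png").astype(int)
for v in(200,212,219,226,235):print(v,[tuple(im[v,u]) for u in range(259,285)][::1] if v==219 else [im[v,u].sum() for u in range(258,286)])
print([im[v,271].sum() for v in range(240,262)])
a=np.linspace(0,2*np.pi,400)
for y in(.195,.2,.205): print(y,max(proj("wrist",[.605,y+.055*np.cos(t),.08+.055*np.sin(t)],C)[1] for t in a))
```

```text
200 [np.int64(647), np.int64(670), np.int64(680), np.int64(555), np.int64(206), np.int64(219), np.int64(295), np.int64(343), np.int64(331), np.int64(335), np.int64(327), np.int64(337), np.int64(338), np.int64(339), np.int64(325), np.int64(328), np.int64(326), np.int64(325), np.int64(337), np.int64(337), np.int64(299), np.int64(229), np.int64(269), np.int64(406), np.int64(446), np.int64(529), np.int64(612), np.int64(633)]
212 [np.int64(505), np.int64(476), np.int64(583), np.int64(511), np.int64(209), np.int64(226), np.int64(282), np.int64(328), np.int64(331), np.int64(329), np.int64(325), np.int64(325), np.int64(331), np.int64(319), np.int64(322), np.int64(307), np.int64(323), np.int64(318), np.int64(302), np.int64(317), np.int64(281), np.int64(249), np.int64(323), np.int64(361), np.int64(359), np.int64(339), np.int64(357), np.int64(495)]
219 [(np.int64(177), np.int64(245), np.int64(252)), (np.int64(133), np.int64(198), np.int64(252)), (np.int64(84), np.int64(118), np.int64(170)), (np.int64(54), np.int64(73), np.int64(114)), (np.int64(53), np.int64(76), np.int64(118)), (np.int64(58), 
[... 1491 characters left out ...]
.int64(317), np.int64(313), np.int64(312), np.int64(304), np.int64(308), np.int64(317), np.int64(314), np.int64(304), np.int64(314), np.int64(308), np.int64(304), np.int64(295), np.int64(308), np.int64(364), np.int64(378), np.int64(382), np.int64(362), np.int64(355), np.int64(354), np.int64(357)]
[np.int64(290), np.int64(301), np.int64(299), np.int64(298), np.int64(294), np.int64(286), np.int64(286), np.int64(284), np.int64(269), np.int64(278), np.int64(264), np.int64(255), np.int64(252), np.int64(231), np.int64(211), np.int64(342), np.int64(366), np.int64(448), np.int64(460), np.int64(446), np.int64(474), np.int64(478)]
0.195 260.09236152116483
0.2 255.25088280250026
0.205 250.3706401288508
```

```bash
python3 -m creep '[{"slide":[-0.35,1.06,0],"angular":[0,0,0],"claw":0},{"slide":[0,0,1.5],"angular":[0,0,0],"claw":0},{"slide":[0,0,1.5],"angular":[0,0,0],"claw":0},{"slide":[0,0,1],"angular":[0,0,0],"claw":0},{"slide":[0,0,0],"angular":[0,0,0],"claw":0},{"slide":[0,0,0],"angular":[0,0,0],"claw":0}]'
```

```text
t: 5.0
tcp_pos: [0.6082, 0.1991, 0.1418]
tool_rot: [0.707, 0.707, -0.0, 0.0]
force: [-1.2, 0.1, 0.6]
finger_gap: 0.506
gripper_force: 0.0
```

```bash
cat > avg.py <<'E'
from h import *
def avg(n=8):
    P=[];I=[];Q=[]
    for _ in range(n):
        s=manip.sense();P.append(s['tcp_pos']);Q.append(s['tool_rot']);I.append(viewer.snapshot("wrist").astype(float))
    P=np.array(P);print("tcp",P.mean(0),"sd",P.std(0),"rot",np.mean(Q,0),"F",s['force'],"gap",s['finger_gap'],s['gripper_force'],"t",s['t'])
    return P.mean(0),np.mean(Q,0),np.mean(I,0)
E
python3 - <<'E'
from avg import *
p,q,im=avg(8);cv2.imwrite("w6raw.png",im.astype(np.uint8))
C=cam("wrist");T=C[3].copy();T[:3,3]+=p-manip.sense()['tcp_pos'];C=(*C[:3],T)
for z in(.135,):
  for x in(p[0]-.006,p[0],p[0]+.006):print(x,proj("wrist",[x,.2,z],C))
for v in(230,240,250,260,270):print(v,im[v,232:290].sum(1).astype(int))
print(im[240:300,257].sum(1).astype(int))
a=np.linspace(0,2*np.pi,400)
for y in(.195,.2,.205): print(y,max(proj("wrist",[.605,y+.055*np.cos(t),.08+.055*np.sin(t)],C)[1] for t in a))
E
```

```text
tcp [0.6081 0.1996 0.1427] sd [0.0003 0.0003 0.0004] rot [0.7065 0.7077 0.0006 0.0005] F [ 0.0853 -0.318  -0.4882] gap 0.4996122645343382 0.0 t 5.35
0.6020952893739002 [247.6164 236.9745]
0.6080952893739002 [257.3544 236.9999]
0.6140952893739002 [267.0915 237.0253]
230 [676 678 677 678 677 676 677 680 691 627 379 292 318 321 321 324 318 320
 317 320 315 317 313 316 314 314 311 308 266 230 228 218 263 393 452 447
 448 449 448 445 437 492 613 635 628 627 627 627 627 626 627 626 628 628
 627 629 628 629]
240 [583 584 580 569 569 568 567 568 579 516 377 299 305 312 310 309 313 307
 311 310 307 306 306 304 304 303 304 291 264 292 376 418 414 411 404 404
 406 404 406 398 445 495 502 498 496 497 495 497 493 491 489 487 488 488
 487 483 488 501]
250 [358 361 364 360 352 351 352 354 359 344 307 288 299 304 313 317 314 316
 322 319 318 320 317 320 315 311 312 301 278 325 380 383 374 364 359 356
 362 366 371 374 374 364 351 352 350 355 352 346 343 337 344 354 362 356
 352 353 352 353]
260 [494 494 497 497 488 485 484 487 492 502 442 317 284 301 301 299 296 292
 293 293 293 299 299 302 302 302 299 284 265 329 383 380 371 360 355 354
 360 362 368 368 366 361 351 347 347 336 437 480 481 493 503 504 494 487
 486 488 489 488]
270 [491 495 494 496 491 485 484 487 490 490 501 437 290 248 266 265 266 265
 267 267 271 272 269 275 271 274 272 247 262 346 386 378 370 354 349 349
 355 359 363 365 362 354 346 340 333 420 458 469 482 496 502 501 493 487
 484 484 486 483]
[303 302 296 298 295 294 293 288 296 311 311 314 312 309 311 311 310 309
 303 305 302 301 300 295 292 289 284 286 285 275 274 262 259 252 242 214
 298 385 388 385 384 384 385 385 383 386 385 388 388 386 388 387 369 330
 324 339 273 202 193 197]
0.195 283.68229409398737
0.2 277.9368205113398
0.205 272.13961997638364
```

```bash
python3 -m creep '[{"slide":[0.2,-0.37,0],"angular":[0,0,0],"claw":0},{"slide":[0,0,0.8],"angular":[0,0,0],"claw":0},{"slide":[0,0,0.8],"angular":[0,0,0],"claw":0},{"slide":[0,0,0.8],"angular":[0,0,0],"claw":0},{"slide":[0,0,0.85],"angular":[0,0,0],"claw":0},{"slide":[0,0,0],"angular":[0,0,0],"claw":0},{"slide":[0,0,0],"angular":[0,0,0],"claw":0}]'; python3 -c "
from avg import *
p,q,im=avg(3)
for v in(240,260,290):print(v,im[v,232:290].sum(1).astype(int))"
```

```text
t: 5.98
tcp_pos: [0.6028, 0.2017, 0.1082]
tool_rot: [0.706, 0.708, -0.001, -0.001]
force: [0.8, 0.3, -0.1]
finger_gap: 0.503
gripper_force: 0.0
tcp [0.6033 0.2018 0.1088] sd [0.0004 0.0001 0.0005] rot [ 0.7064  0.7078 -0.0004 -0.0003] F [ 0.5024 -0.0805  0.1269] gap 0.4995789627757106 0.0 t 6.0833
240 [504 504 504 501 503 503 502 503 505 505 501 506 502 512 476 394 318 302
 317 323 320 321 322 323 316 323 320 323 316 313 311 304 307 309 307 311
 314 310 280 241 225 222 208 258 317 340 337 332 333 315 416 503 516 508
 506 510 505 509]
260 [511 511 509 511 513 510 515 513 513 511 510 507 510 524 532 472 360 277
 307 311 306 305 311 306 305 309 304 308 303 305 302 303 296 297 299 297
 292 292 260 214 305 392 450 462 461 459 461 444 558 647 660 651 653 651
 650 652 652 653]
290 [472 488 442 368 346 354 347 341 340 339 345 341 341 338 348 316 289 289
 306 308 310 304 291 286 291 287 286 287 284 285 282 275 282 282 281 279
 292 273 276 292 322 342 343 347 347 350 347 339 338 334 329 326 400 455
 466 465 479 491]
```

```bash
python3 -m creep '[{"slide":[0,0.12,-0.1],"angular":[0,0,0],"claw":0},{"slide":[0,0,0],"angular":[0,0,0],"claw":-1},{"slide":[0,0,0],"angular":[0,0,0],"claw":-1},{"slide":[0,0,0],"angular":[0,0,0],"claw":-1},{"slide":[0,0,0],"angular":[0,0,0],"claw":-1},{"slide":[0,0,0],"angular":[0,0,0],"claw":-1},{"slide":[0,0,0],"angular":[0,0,0],"claw":-1},{"slide":[0,0,0],"angular":[0,0,0],"claw":-1},{"slide":[0,0,0],"angular":[0,0,0],"claw":-1}]' 35
```

```text
t: 6.88
tcp_pos: [0.6051, 0.2019, 0.1108]
tool_rot: [0.706, 0.708, 0.0, 0.0]
force: [-0.3, 0.4, 2.6]
finger_gap: 0.134
gripper_force: 38.9
```

```bash
python3 -m creep '[{"slide":[0,0,-0.5],"angular":[0,0,0],"claw":-1},{"slide":[0,0,-1],"angular":[0,0,0],"claw":-1},{"slide":[0,0,-1.5],"angular":[0,0,0],"claw":-1},{"slide":[0,0,-2],"angular":[0,0,0],"claw":-1},{"slide":[0,0,-2],"angular":[0,0,0],"claw":-1},{"slide":[0,0,-2],"angular":[0,0,0],"claw":-1},{"slide":[0,0,-2],"angular":[0,0,0],"claw":-1},{"slide":[0,0,-2],"angular":[0,0,0],"claw":-1},{"slide":[0,0,0],"angular":[0,0,0],"claw":-1},{"slide":[0,0,0],"angular":[0,0,0],"claw":-1}]'; python3 -c "
from avg import *
p,q,im=avg(4);cv2.imwrite('w7raw.png',im)
for v in(240,260,290):print(v,im[v,232:290].sum(1).astype(int))" 2>/dev/null
```

```text
t: 7.72
tcp_pos: [0.6051, 0.2019, 0.2419]
tool_rot: [0.706, 0.708, 0.001, 0.001]
force: [-0.2, -0.4, -1.6]
finger_gap: 0.134
gripper_force: 38.6
tcp [0.6041 0.2018 0.2401] sd [0.0006 0.0001 0.0012] rot [ 0.7064  0.7078 -0.0004 -0.0003] F [-0.2711 -0.4237 -0.872 ] gap 0.12987844565931633 38.602598905563354 t 7.8667
240 [181 381 533 556 553 549 550 551 550 563 586 417 156 214 299 328 324 332
 333 330 329 332 332 328 331 328 325 323 321 321 319 319 323 321 326 332
 269 188 143 476 582 555 549 547 550 553 554 564 517 332 193 212 219 219
 220 216 201 216]
260 [511 533 540 529 528 522 527 536 496 317 147 180 174 155 201 231 293 322
 315 315 314 318 316 313 316 313 315 313 309 311 311 311 308 304 304 312
 240 146 173 176 140 354 510 534 526 523 527 530 535 554 569 595 463 228
 191 207 213 213]
290 [182 177 175 175 174 160 173 172 164 160 169 174 161 260 244 191 212 211
 211 209 209 205 198 210 255 278 272 264 266 264 269 272 272 275 274 235
 216 215 223 237 229 172 163 181 172 166 171 166 176 177 170 173 174 171
 176 176 170 174]
```

```bash
cat > easel.py <<'E'
from h import *
from scipy.optimize import least_squares
Bt=lambda u,v:np.array([310+(u-555)/4,175+v/4]); Ss=lambda u,v:np.array([205+u/4,115+v/4])
c,s=np.cos(np.pi/6),np.sin(np.pi/6)
def face(p,q): # q in face frame -> world ; p=[ex,ey,yaw,x0,peg]
    X=q[0]*c-q[2]*s+p[3]; Z=.018+q[0]*s+q[2]*c
    return np.array([p[0]+np.cos(p[2])*X-np.sin(p[2])*q[1],p[1]+np.sin(p[2])*X+np.cos(p[2])*q[1],Z])
def base(p,x,y): return np.array([p[0]+np.cos(p[2])*x-np.sin(p[2])*y,p[1]+np.sin(p[2])*x+np.cos(p[2])*y,.016])
if __name__=="__main__":
    Ct,Cs=cam("top"),cam("side")
    bt=[(606,62),(727,50),(748,210),(624,220)];bs=[(240,120),(388,137),(373,213),(223,195)]
    kt=[(.075,.058),(.075,-.058),(-.075,-.058),(-.075,.058)];ks=[(.075,-.058),(-.075,-.058),(-.075,.058),(.075,.058)]
    def res(p):
        r=[]
        ot,os_=p[5:7],p[7:9]
        t=lambda P,m,w=1:r.extend(w*(proj("top",P,Ct)+ot-Bt(*m))); sd=lambda P,m,w=1:r.extend(w*(proj("side",P,Cs)+os_-Ss(*m)))
        for k,m in zip(kt,bt):t(base(p,*k),m)
        for k,m in zip(ks,bs):sd(base(p,*k),m)
        t(face(p,(.034,.024,p[4])),(658,82));t(face(p,(.034,-.024,p[4])),(712,77))
        sd(face(p,(.034,.024,p[4])),(262,127));sd(face(p,(.034,-.024,p[4])),(270,96))
        sd(face(p,(0,.037,.125)),(334,107));sd(face(p,(0,-.037,.125)),(345,58));sd(face(p,(0,.037,0)),(267,185),.5)
        t(face(p,(0,.037,.125)),(665,150),.5);t(face(p,(0,-.037,.125)),(757,146),.5)
        return np.r_[r,p[5:9]*1.]
    f=least_squares(res,[.558,-.238,.12,.03,.035,0,0,0,0],x_scale=[.01,.01,.1,.01,.01,1,1,1,1],loss="soft_l1")
    print(f.x);print(f.fun.round(1))
    print("face origin",face(f.x,(0,0,0)),"sd",np.sqrt(np.diag(np.linalg.inv(f.jac.T@f.jac)))[:5])
    np.save("easel.npy",f.x)
E
python3 easel.py
```

```text
[ 0.5588 -0.2408  0.1124  0.0365  0.0483  0.4951 -0.0454 -0.0873  1.435 ]
[-0.5 -0.3 -0.  -0.2  0.2 -0.2 -0.1  0.3  0.2 -0.4  0.4  0.1  0.5  0.5
 -0.7 -0.1  0.2  0.1 -0.   0.1 -0.   0.2  0.   0.  -0.  -0.6 -0.1 -0.6
 -0.5 -0.1  0.2  0.5 -0.6 -0.1  0.5 -0.  -0.1  1.4]
face origin [ 0.5951 -0.2367  0.018 ] sd [0.0032 0.0043 0.0153 0.0023 0.0039]
```

```bash
python3 -m creep '[{"slide":[-1.5,0,-1],"angular":[0,0,0],"claw":-1},{"slide":[-3,-0.3,-1],"angular":[0,0,0],"claw":-1},{"slide":[-3.8,-0.3,-1],"angular":[0,0,0],"claw":-1},{"slide":[-3.8,-0.3,-1],"angular":[0,0,0],"claw":-1},{"slide":[-3.8,-0.3,-1],"angular":[0,0,0],"claw":-1},{"slide":[-3.8,-0.3,-1],"angular":[0,0,0],"claw":-1},{"slide":[-3.8,-0.3,0],"angular":[0,0,0],"claw":-1},{"slide":[-3.8,-0.3,0],"angular":[0,0,0],"claw":-1},{"slide":[-3.8,-0.3,0],"angular":[0,0,0],"claw":-1},{"slide":[-3.8,-0.3,0],"angular":[0,0,0],"claw":-1}]' 
python3 -m creep '[{"slide":[-3.8,-0.3,0],"angular":[0,0,0],"claw":-1},{"slide":[-3.8,-0.3,0],"angular":[0,0,0],"claw":-1},{"slide":[-3.8,-0.3,0],"angular":[0,0,0],"claw":-1},{"slide":[-3.8,-0.3,0],"angular":[0,0,0],"claw":-1},{"slide":[-3.8,-0.3,0],"angular":[0,0,0],"claw":-1},{"slide":[-3,-0.3,0],"angular":[0,0,0],"claw":-1},{"slide":[-1.5,-0.3,0],"angular":[0,0,0],"claw":-1},{"slide":[0,0,0],"angular":[0,0,0],"claw":-1},{"slide":[0,0,0],"angular":[0,0,0],"claw":-1}]'
python3 - <<'E'
from avg import *
from easel import face,base
p,q,im=avg(6);cv2.imwrite("w8raw.png",im.astype(np.uint8))
f,cx,cy,_=cam("wrist");c=viewer.calibration("wrist")
M=np.eye(4);M[:3,:3]=R.from_quat(q).as_matrix();M[:3,3]=p
C=(f,cx,cy,M@c['tool_from_camera']);np.save("C8.npy",C[3])
e=np.load("easel.npy")
for y in(.024,-.024):print("peg",y,proj("w",face(e,(.034,y,e[4])),C),proj("w",face(e,(.012,y,e[4])),C))
for k in((.075,.058),(.075,-.058),(-.075,-.058),(-.075,.058)):print("base",proj("w",base(e,*k),C))
b,g,r=[im[...,i] for i in range(3)]
m=((r>150)&(g>.7*r)&(b<.35*r)).astype(np.uint8)
n,l,st,ce=cv2.connectedComponentsWithStats(m)
for i in range(1,n):
    if st[i,4]>15:print(st[i],ce[i])
E
```

```text
t: 8.75
tcp_pos: [0.5773, -0.1499, 0.3005]
tool_rot: [0.707, 0.708, -0.0, -0.0]
force: [0.7, 0.6, -0.9]
finger_gap: 0.133
gripper_force: 38.5
t: 9.5
tcp_pos: [0.5569, -0.3825, 0.2998]
tool_rot: [0.707, 0.707, 0.0, -0.001]
force: [0.2, -0.2, -1.2]
finger_gap: 0.132
gripper_force: 38.5
tcp [ 0.5577 -0.381   0.3004] sd [0.0005 0.0008 0.0003] rot [ 0.7061  0.7081  0.0003 -0.0007] F [ 0.1822  0.6319 -0.5523] gap 0.13552846234116164 38.53687226772308 t 9.75
peg 0.024 [291.1175  30.3386] [274.7756  34.808 ]
peg -0.024 [293.8743  73.4109] [278.0883  76.3282]
base [308.0251  12.5315]
base [312.1976 100.8798]
base [213.5025 112.1857]
base [200.6676  25.9734]
```

Run:
```python
import cv2,numpy as np
im=cv2.imread("w8raw.png");h=cv2.cvtColor(im,cv2.COLOR_BGR2HSV)
roi=h[0:130,190:330]
for sl in(160,180,200):
    m=((roi[...,0]>=19)&(roi[...,0]<=34)&(roi[...,1]>sl)).astype(np.uint8)
    n,l,st,ce=cv2.connectedComponentsWithStats(m)
    print(sl,[(st[i].tolist(),ce[i].round(1).tolist()) for i in range(1,n) if st[i,4]>8])
for v in(25,30,34,50,70,74,78):print(v,[tuple(int(k) for k in im[v,u]) for u in range(268,300,4)])
```

```text
160 []
180 []
200 []
25 [(126, 187, 236), (126, 185, 236), (125, 186, 238), (166, 229, 246), (163, 234, 247), (171, 241, 247), (173, 242, 247), (191, 243, 247)]
30 [(122, 187, 235), (118, 211, 243), (121, 245, 248), (123, 243, 247), (122, 242, 247), (124, 242, 247), (108, 234, 247), (194, 244, 247)]
34 [(124, 245, 247), (120, 241, 247), (114, 235, 247), (104, 222, 245), (95, 203, 240), (83, 175, 225), (78, 157, 211), (192, 244, 247)]
50 [(77, 129, 197), (125, 185, 237), (145, 215, 246), (136, 204, 243), (155, 224, 246), (190, 244, 247), (188, 243, 247), (189, 244, 247)]
70 [(90, 158, 231), (70, 120, 188), (121, 180, 231), (100, 153, 202), (107, 181, 228), (128, 241, 247), (127, 244, 247), (162, 241, 247)]
74 [(93, 160, 233), (126, 249, 249), (124, 244, 247), (126, 244, 247), (122, 242, 247), (120, 240, 247), (123, 241, 247), (90, 203, 241)]
78 [(91, 153, 228), (113, 235, 248), (104, 223, 246), (97, 208, 241), (87, 185, 232), (80, 163, 217), (78, 152, 208), (165, 233, 249)]
```

Run:
```python
from h import *
from easel import face,base
from scipy.optimize import least_squares
im=cv2.imread("w8raw.png").astype(float)
roi=im[0:130,190:330];m=(roi[...,0]<.545*roi[...,1]).astype(np.uint8)
n,l,st,ce=cv2.connectedComponentsWithStats(m)
for i in range(1,n):
    if st[i,4]>25:
        ys,xs=np.where(l==i);print(st[i][:2]+[190,0],st[i][2:],ce[i]+[190,0]);
        for u in range(xs.min(),xs.max()+1,4):print(u+190,ys[xs==u].min(),ys[xs==u].max(),end="; ")
        print()
# base light board edges along a few rows/cols
for v in(90,100,110):print(v,im[v,195:330:3,0].astype(int))
for u in(225,250,300):print(u,im[0:125:3,u,0].astype(int))
```

```text
[266  26] [ 28  16 284] [279.2007  33.4965]
266 32 39; 270 31 41; 274 30 40; 278 29 39; 282 28 38; 286 27 36; 290 26 35; 
[269  70] [ 28  13 244] [282.5574  75.4877]
269 77 77; 273 73 81; 277 72 81; 281 71 80; 285 71 79; 289 70 79; 293 70 78; 
90 [102 103 102 101 103  91 171 173 173 173 170 205 204 192 181 178 168 126
 127 127 126 127 126 127 126 125 125 117 100 109 122 138 190 190 191 187
 182 178 177 123  93 102  98 102  97]
100 [104 103  99 102 100  94 164 172 174 175 178 180 165 100 107 118 136 166
 127 127 141 186 185 190 163 131 131 131 130 129 129 185 181 182 186 186
 190 187 171 123  99 102 102 100  98]
110 [105 104  99 103 100  96  88 187 185 187 179 157 138 112  82  79  74  73
  74  75  76  76  75  76  72  74  76  74  76  75  74  74  78  83  86  86
 102  98 107 102 101 102 103  99  99]
225 [101 102 157 165 158 150 169 191 196 189 140  85  85  83  88 147 201 201
 194 187 191 189 196 198 179 182 190 184 184 164 170 180 186 174 185 184
 185 117  72  72  94  93]
250 [ 95  97  95 100 129 126 128 124  97  83 147 159 165 162 178 200 201 195
 184 191 192 200 196 195 177 189 180 173 130 130 127 113 101 126 134 187
 115  78  76 103 105 104]
300 [109 108 108 109 113 195 190 193 189 188 192 192 170 175 171 188 188 189
 186 196 182 193 185 191 160 162 165 164 175 185 187 179 193 184 111  80
  79 107 108 107 108 108]
```

```bash
cat > tgt.py <<'E'
from avg import *
from easel import face
e=np.load("easel.npy")
def frame():
    o=face(e,(0,0,0));return o,np.array([face(e,v)-o for v in np.eye(3)]).T
def goal(fx,fy,fz):  # lid centre in face frame -> deltas
    o,F=frame()
    s=manip.sense()
    return o+F@np.array([fx,fy,fz+.031])
def status(n=4):
    p,q,im=avg(n);o,F=frame();T=R.from_quat(q).as_matrix()
    l=p+.031*T[:,2]
    print("lid in face (mm)",(F.T@(l-o))*1e3,"axis err",F.T@T[:,1])
    G=np.array([F[:,1],F[:,0],-F[:,2]]).T
    print("rotvec tool->goal",R.from_matrix(T.T@G).as_rotvec(),"F face",F.T@manip.sense()['force'])
    return p,T
E
python3 - <<'E'
from tgt import *
p,T=status(2);g=goal(.022,0,.145);print(g,"world delta",g-p)
E
```

```text
tcp [ 0.5583 -0.3808  0.3009] sd [0.     0.0001 0.    ] rot [0.7057 0.7085 0.0001 0.    ] F [ 0.7509  0.6607 -0.8884] gap 0.13105295980509576 38.537657260894775 t 9.85
lid in face (mm) [  80.2643 -139.0498  244.4801] axis err [ 0.861  -0.1082 -0.497 ]
rotvec tool->goal [-0.523   0.0283 -0.106 ] F face [-0.5436 -0.0206 -0.9214]
[ 0.5266 -0.2444  0.1814] world delta [-0.0317  0.1364 -0.1194]
```

```bash
python3 -m creep '[{"slide":[2,-0.5,0],"angular":[0,0,0],"claw":-1},{"slide":[3.3,-0.8,0],"angular":[0,0,0],"claw":-1},{"slide":[3.3,-0.8,0],"angular":[0,0,0],"claw":-1},{"slide":[3.3,-0.8,0],"angular":[0,0,0],"claw":-1},{"slide":[1.7,-0.3,0],"angular":[-0.1046,0.0057,-0.0212],"claw":-1},{"slide":[0,0,0],"angular":[-0.1046,0.0057,-0.0212],"claw":-1},{"slide":[0,0,0],"angular":[-0.1046,0.0057,-0.0212],"claw":-1},{"slide":[0,0,0],"angular":[-0.1046,0.0057,-0.0212],"claw":-1},{"slide":[0,0,0],"angular":[-0.1046,0.0057,-0.0212],"claw":-1},{"slide":[0,0,0],"angular":[0,0,0],"claw":-1}]'
python3 - <<'E'
from tgt import *
p,T=status(4);g=goal(.022,0,.145);print("tool delta cm",T.T@(g-p)*100)
E
```

```text
t: 10.73
tcp_pos: [0.5224, -0.2444, 0.2987]
tool_rot: [0.646, 0.719, 0.193, 0.17]
force: [-0.9, 0.3, -1.8]
finger_gap: 0.13
gripper_force: 38.6
tcp [ 0.5243 -0.2458  0.3   ] sd [0.0014 0.0009 0.0009] rot [0.6455 0.7193 0.1918 0.1705] F [-0.3738  0.6733 -0.5152] gap 0.12806787463539676 38.56564700603485 t 10.8833
lid in face (mm) [ 78.97    -1.0666 248.9466] axis err [ 1.     -0.0044 -0.0045]
rotvec tool->goal [-0.0045 -0.0002 -0.0044] F face [-0.7732 -0.0706 -0.1178]
tool delta cm [ 0.0804 -5.6647 10.4201]
```

```bash
python3 -m creep '[{"slide":[0.02,-1.13,2],"angular":[0,0,0],"claw":-1},{"slide":[0.02,-1.13,2],"angular":[0,0,0],"claw":-1},{"slide":[0.02,-1.13,2],"angular":[0,0,0],"claw":-1},{"slide":[0.02,-1.13,2],"angular":[0,0,0],"claw":-1},{"slide":[0.02,-1.13,1.5],"angular":[0,0,0],"claw":-1},{"slide":[0,0,0.5],"angular":[0,0,0],"claw":-1},{"slide":[0,0,0],"angular":[0,0,0],"claw":-1},{"slide":[0,0,0],"angular":[0,0,0],"claw":-1}]'
python3 - <<'E'
from tgt import *
p,T=status(5);g=goal(.007,0,.120);print("tool delta cm",T.T@(g-p)*100)
E
```

```text
t: 11.6
tcp_pos: [0.5278, -0.2456, 0.1864]
tool_rot: [0.644, 0.72, 0.192, 0.172]
force: [-0.3, -0.0, -0.8]
finger_gap: 0.129
gripper_force: 38.5
tcp [ 0.5275 -0.2457  0.1869] sd [0.0003 0.0001 0.0003] rot [0.644  0.7201 0.192  0.1729] F [ 0.8525 -0.2539 -0.5556] gap 0.13159857946451411 38.55614483356476 t 11.8
lid in face (mm) [ 25.3685  -1.4622 149.4106] axis err [ 1.     -0.0003 -0.0009]
rotvec tool->goal [-0.0009  0.0022 -0.0003] F face [-0.44   -0.6601 -0.7479]
tool delta cm [ 0.1452 -1.837   2.9423]
```

```bash
python3 -m creep '[{"slide":[0.14,-0.5,0.7],"angular":[0,0,0],"claw":-1},{"slide":[0,-0.5,0.7],"angular":[0,0,0],"claw":-1},{"slide":[0,-0.3,0.7],"angular":[0,0,0],"claw":-1},{"slide":[0,-0.15,0],"angular":[0,0,0],"claw":-1},{"slide":[0,0,0],"angular":[0,0,0],"claw":-1},{"slide":[0,0,0],"angular":[0,0,0],"claw":-1}]'
python3 - <<'E'
from tgt import *
p,T=status(5)
E
```

```text
t: 12.35
tcp_pos: [0.5246, -0.2443, 0.161]
tool_rot: [0.644, 0.72, 0.192, 0.172]
force: [2.3, 0.8, -1.4]
finger_gap: 0.136
gripper_force: 38.4
tcp [ 0.5245 -0.2443  0.161 ] sd [0. 0. 0.] rot [0.6444 0.7198 0.1922 0.1724] F [3.1129 0.5528 0.6218] gap 0.13368697675005378 38.55456590652466 t 12.55
lid in face (mm) [  9.9718   0.34   128.3539] axis err [ 1.     -0.0015 -0.0013]
rotvec tool->goal [-0.0013  0.0015 -0.0015] F face [3.3324 0.2276 0.9218]
```

```bash
python3 -m creep '[{"slide":[0,0.15,0],"angular":[0,0,0],"claw":-1},{"slide":[0,0,0.5],"angular":[0,0,0],"claw":-1},{"slide":[0,0,0.5],"angular":[0,0,0],"claw":-1},{"slide":[0,0,0.4],"angular":[0,0,0],"claw":-1},{"slide":[0,0,0],"angular":[0,0,0],"claw":-1},{"slide":[0,0,0],"angular":[0,0,0],"claw":-1}]'
python3 - <<'E'
from tgt import *
p,T=status(5)
E
```

```text
t: 13.1
tcp_pos: [0.5323, -0.2429, 0.1482]
tool_rot: [0.645, 0.72, 0.192, 0.171]
force: [1.7, -0.6, -0.8]
finger_gap: 0.135
gripper_force: 38.5
tcp [ 0.5321 -0.2428  0.1484] sd [0.0001 0.     0.0002] rot [0.6446 0.7199 0.1921 0.1712] F [ 0.8181  0.9259 -0.1488] gap 0.13292783909852857 38.491249680519104 t 13.3
lid in face (mm) [ 10.2993   0.9538 113.6035] axis err [ 1.     -0.0022 -0.0031]
rotvec tool->goal [-0.0031 -0.     -0.0022] F face [-0.3991 -0.1271 -1.7418]
```

```bash
for i in 1; do python3 -m creep '[{"slide":[0,0,0.2],"angular":[0,0,0],"claw":-1},{"slide":[0,0,0],"angular":[0,0,0],"claw":-1},{"slide":[0,0,0.2],"angular":[0,0,0],"claw":-1},{"slide":[0,0,0],"angular":[0,0,0],"claw":-1},{"slide":[0,0,0],"angular":[0,0,0],"claw":-1}]'; done
python3 - <<'E'
from tgt import *
p,T=status(4)
E
```

```text
t: 13.77
tcp_pos: [0.5341, -0.2427, 0.1451]
tool_rot: [0.645, 0.72, 0.192, 0.171]
force: [-0.1, -0.1, -1.0]
finger_gap: 0.13
gripper_force: 38.5
tcp [ 0.5341 -0.2427  0.1452] sd [0. 0. 0.] rot [0.6446 0.7198 0.1921 0.1715] F [-0.9433  0.0929 -0.9262] gap 0.13237801723662274 38.53698670864105 t 13.9167
lid in face (mm) [ 10.4438   0.8223 109.8229] axis err [ 1.     -0.0021 -0.0028]
rotvec tool->goal [-0.0028  0.0004 -0.0021] F face [-0.7412 -1.1655 -0.8074]
```

Free still; continue in 2 mm steps, checking force after each.

```bash
python3 -m creep '[{"slide":[0,0,0.2],"angular":[0,0,0],"claw":-1},{"slide":[0,0,0],"angular":[0,0,0],"claw":-1},{"slide":[0,0,0],"angular":[0,0,0],"claw":-1}]'; python3 -c "
from tgt import *
status(4)"; python3 -m creep '[{"slide":[0,0,0.15],"angular":[0,0,0],"claw":-1},{"slide":[0,0,0],"angular":[0,0,0],"claw":-1},{"slide":[0,0,0],"angular":[0,0,0],"claw":-1}]'; python3 -c "
from tgt import *
status(4)"
```

```text
t: 14.22
tcp_pos: [0.5352, -0.2427, 0.1435]
tool_rot: [0.645, 0.72, 0.192, 0.172]
force: [0.1, -0.5, -0.7]
finger_gap: 0.129
gripper_force: 38.5
tcp [ 0.5352 -0.2427  0.1435] sd [0. 0. 0.] rot [0.6446 0.7198 0.1921 0.1716] F [ 0.7971  0.101  -1.3912] gap 0.13330995360518133 38.5360711812973 t 14.3667
lid in face (mm) [ 10.5173   0.7768 107.8256] axis err [ 1.     -0.0021 -0.0026]
rotvec tool->goal [-0.0026  0.0005 -0.0021] F face [-0.7858  0.0198 -0.3008]
t: 14.67
tcp_pos: [0.536, -0.2426, 0.1422]
tool_rot: [0.645, 0.72, 0.192, 0.172]
force: [-0.1, -0.5, -1.1]
finger_gap: 0.136
gripper_force: 38.5
tcp [ 0.536  -0.2426  0.1423] sd [0. 0. 0.] rot [0.6446 0.7198 0.1921 0.1716] F [ 0.2215 -0.2217 -0.3406] gap 0.13175323198857314 38.54182720184326 t 14.8167
lid in face (mm) [ 10.5387   0.7493 106.3423] axis err [ 1.     -0.0021 -0.0026]
rotvec tool->goal [-0.0026  0.0005 -0.0021] F face [-0.6067 -0.2556 -0.6368]
```

```bash
for k in 1; do python3 -m creep '[{"slide":[0,0,0.15],"angular":[0,0,0],"claw":-1},{"slide":[0,0,0],"angular":[0,0,0],"claw":-1},{"slide":[0,0,0],"angular":[0,0,0],"claw":-1}]'; python3 -c "
from tgt import *
status(3)"; done;  python3 -m creep '[{"slide":[0,0,0.15],"angular":[0,0,0],"claw":-1},{"slide":[0,0,0],"angular":[0,0,0],"claw":-1},{"slide":[0,0,0],"angular":[0,0,0],"claw":-1}]'; python3 -c "
from tgt import *
status(3)"
```

```text
t: 15.12
tcp_pos: [0.5367, -0.2425, 0.1409]
tool_rot: [0.645, 0.72, 0.192, 0.172]
force: [-0.0, -0.0, -2.3]
finger_gap: 0.132
gripper_force: 38.5
tcp [ 0.5367 -0.2425  0.141 ] sd [0. 0. 0.] rot [0.6446 0.7198 0.1921 0.1716] F [-0.1781  0.2898 -0.7564] gap 0.1335661187416401 38.54119062423706 t 15.2167
lid in face (mm) [ 10.5361   0.7425 104.8431] axis err [ 1.     -0.0021 -0.0026]
rotvec tool->goal [-0.0026  0.0006 -0.0021] F face [-0.3162 -0.3919 -0.7237]
t: 15.52
tcp_pos: [0.5374, -0.2427, 0.1402]
tool_rot: [0.645, 0.72, 0.192, 0.172]
force: [-3.1, 0.2, 3.5]
finger_gap: 0.132
gripper_force: 39.4
tcp [ 0.5374 -0.2427  0.1401] sd [0. 0. 0.] rot [0.6446 0.7198 0.192  0.172 ] F [-3.1435 -0.3878  4.8892] gap 0.13024199660559435 39.512348771095276 t 15.6167
lid in face (mm) [ 10.7381   0.4977 103.7904] axis err [ 1.     -0.0019 -0.0021]
rotvec tool->goal [-0.0021  0.0012 -0.0019] F face [-0.2515  0.2366  6.8742]
```

```bash
python3 -m creep '[{"slide":[0,-0.07,-0.03],"angular":[0,0,0],"claw":-1},{"slide":[0,0,0],"angular":[0,0,0],"claw":-1},{"slide":[0,0,0],"angular":[0,0,0],"claw":-1}]'; python3 -c "
from tgt import *
status(4)"
```

```text
t: 15.92
tcp_pos: [0.537, -0.2427, 0.1399]
tool_rot: [0.645, 0.72, 0.192, 0.172]
force: [-1.9, 0.1, 5.2]
finger_gap: 0.13
gripper_force: 39.3
tcp [ 0.537  -0.2428  0.1399] sd [0. 0. 0.] rot [0.6446 0.7197 0.1922 0.172 ] F [-1.9489 -0.6565  3.9207] gap 0.12967383837493573 39.379311203956604 t 16.0667
lid in face (mm) [ 10.2585   0.4619 103.7768] axis err [ 1.     -0.0022 -0.0019]
rotvec tool->goal [-0.0019  0.001  -0.0022] F face [ 0.6392 -0.4997  5.4004]
```

```bash
python3 -m creep '[{"slide":[0,-0.07,-0.02],"angular":[0,0,0],"claw":-1},{"slide":[0,0,0],"angular":[0,0,0],"claw":-1},{"slide":[0,0,0],"angular":[0,0,0],"claw":-1}]'; python3 -c "
from tgt import *
status(4)"
```

```text
t: 16.37
tcp_pos: [0.5367, -0.2428, 0.1398]
tool_rot: [0.644, 0.72, 0.192, 0.172]
force: [2.7, 1.3, 3.9]
finger_gap: 0.13
gripper_force: 39.0
tcp [ 0.5367 -0.2428  0.1398] sd [0. 0. 0.] rot [0.6445 0.7198 0.1923 0.1721] F [ 3.982  -0.298   4.0442] gap 0.13603680319219585 38.87933313846588 t 16.5167
lid in face (mm) [  9.9124   0.4377 103.869 ] axis err [ 1.     -0.0019 -0.0014]
rotvec tool->goal [-0.0014  0.0009 -0.0019] F face [4.7747 0.0507 1.3653]
```

```bash
python3 -m creep '[{"slide":[0,0,0],"angular":[0,0,0],"claw":-0.7},{"slide":[0,0,0],"angular":[0,0,0],"claw":-0.6},{"slide":[0,0,0],"angular":[0,0,0],"claw":-0.5},{"slide":[0,0,0],"angular":[0,0,0],"claw":-0.4},{"slide":[0,0,0],"angular":[0,0,0],"claw":-0.3},{"slide":[0,0,0],"angular":[0,0,0],"claw":-0.3}]' 20
python3 - <<'E'
from tgt import *
p,q,im=avg(3);cv2.imwrite("r1.png",im.astype(np.uint8))
for v in(240,255,270):print(v,im[v,232:290].sum(1).astype(int))
E
```

```text
t: 17.07
tcp_pos: [0.5355, -0.2424, 0.139]
tool_rot: [0.645, 0.72, 0.192, 0.171]
force: [-1.1, -0.2, -1.0]
finger_gap: 0.354
gripper_force: 0.0
tcp [ 0.5357 -0.2424  0.1391] sd [0.0001 0.0001 0.0001] rot [0.6447 0.7198 0.192  0.1712] F [ 0.4565 -0.5461  0.3539] gap 0.3489691994786735 0.0 t 17.1667
240 [322 330 333 336 337 337 317 315 319 320 317 317 319 316 247 240 272 276
 278 286 279 280 282 283 280 282 279 281 276 276 282 277 276 283 283 287
 295 264 257 230 194 195 165 396 494 485 464 460 481 497 454 284 120 144
 173 178 149 372]
255 [291 348 338 323 312 316 322 315 316 318 312 315 320 330 263 229 259 272
 275 274 273 270 273 277 277 276 277 273 271 274 267 274 272 269 270 271
 283 253 204 188 177 395 496 490 476 470 482 486 483 493 363 147 135 144
 147 150 141 160]
270 [333 348 333 313 318 319 314 310 318 317 316 314 317 325 278 225 246 260
 263 265 264 262 262 260 265 265 258 264 265 265 264 259 261 256 264 265
 262 255 409 484 487 493 483 477 463 466 479 475 454 451 479 406 215 123
 130 150 137 144]
```

```bash
python3 -m creep '[{"slide":[0,0,-0.6],"angular":[0,0,0],"claw":-0.3},{"slide":[0,0,-1],"angular":[0,0,0],"claw":-0.3},{"slide":[0,0,-1.5],"angular":[0,0,0],"claw":-0.3},{"slide":[0,0,-2],"angular":[0,0,0],"claw":-0.3},{"slide":[0,0,-3],"angular":[0,0,0],"claw":-0.3},{"slide":[0,0,-3],"angular":[0,0,0],"claw":-0.3},{"slide":[0,0,-2],"angular":[0,0,0],"claw":-0.3},{"slide":[0,0,0],"angular":[0,0,0],"claw":-0.3},{"slide":[0,0,0],"angular":[0,0,0],"claw":-0.3}]'
python3 - <<'E'
from tgt import *
from scipy.optimize import least_squares
p,q,im=avg(5);cv2.imwrite("r2.png",im.astype(np.uint8))
c=viewer.calibration("wrist");M=np.eye(4);M[:3,:3]=R.from_quat(q).as_matrix();M[:3,3]=p
f,cx,cy,_=cam("wrist");C=(f,cx,cy,M@c['tool_from_camera'])
for z in(104,99):
  a=np.linspace(0,2*np.pi,100)
  P=np.array([proj("w",face(e,(.009+dx,.055*np.cos(t),z/1e3+.055*np.sin(t))),C) for t in a for dx in(-.006,.006)]);print(z,P.min(0),P.max(0))
m=((im.sum(2)<380)&(im[...,2]>1.5*im[...,0])).astype(np.uint8)
n,l,st,ce=cv2.connectedComponentsWithStats(m)
for i in range(1,n):
    if st[i,4]>300:print(st[i],ce[i])
E
```

```text
t: 17.97
tcp_pos: [0.4709, -0.2505, 0.2547]
tool_rot: [0.645, 0.72, 0.191, 0.173]
force: [0.6, -0.4, -0.4]
finger_gap: 0.35
gripper_force: 0.0
tcp [ 0.4709 -0.2497  0.2531] sd [0.0001 0.0005 0.001 ] rot [0.6447 0.7197 0.1919 0.1717] F [ 0.0875 -0.2352 -0.2868] gap 0.3491376223377478 0.0 t 18.1667
104 [250.483  130.9297] [262.957 226.876]
99 [250.6159 130.6351] [262.8637 225.1175]
[ 242    0   74   82 1289] [268.5151  46.8852]
[ 309    0   48  164 1436] [324.8747  93.9561]
[ 383    0   80  292 3945] [423.0527 135.7785]
[    0    70   168   302 18083] [ 45.6201 240.7845]
[ 181  132   87  140 2813] [242.1955 199.6292]
[282 230  15  74 454] [287.4626 262.7599]
[122 324  54  60 685] [153.1693 356.7387]
```

Run:
```python
from tgt import *
a=np.linspace(0,2*np.pi,100)
for n in("side","top"):
    old=cv2.resize(cv2.imread(f"pics/{n}0.png"),(512,384),interpolation=cv2.INTER_AREA).astype(int)
    new=viewer.snapshot(n).astype(int);cv2.imwrite(f"end_{n}.png",new)
    C=cam(n);off=e[5:7] if n=="top" else e[7:9]
    P=np.array([proj(n,face(e,(.006+d,.055*np.cos(t),.104+.055*np.sin(t))),C)+off for t in a for d in(-.006,.006)])
    hull=cv2.convexHull(np.round(P).astype(np.int32));pm=np.zeros((384,512),np.uint8);cv2.fillConvexPoly(pm,hull,1)
    dark=((new.sum(2)<300)&(new[...,2]>1.4*new[...,0])&(old.sum(2)-new.sum(2)>60)).astype(np.uint8)
    k,l,st,ce=cv2.connectedComponentsWithStats(dark)
    print(n,"pred",P.min(0),P.max(0),"frac dark",dark[pm>0].mean(),[(st[i].tolist()) for i in range(1,k) if st[i,4]>60])
    for nm,r,x,z in(("small",.047,.5385,.07),("large",.063,.4725,.089)):
        print(nm,"diff",[int(np.abs(new-old).sum(2)[int(v),int(u)]) for u,v in[proj(n,[x,.2+d,z+r*.8],C) for d in(-.02,0,.02)]])
```

```text
side pred [276.077  124.0319] [295.1029 151.2266] frac dark 0.7142857142857143 [[299, 104, 42, 37, 733], [275, 124, 19, 27, 241], [331, 149, 9, 34, 160], [341, 199, 40, 26, 438]]
small diff [15, 10, 13]
large diff [9, 13, 10]
top pred [330.6414 200.6052] [363.424  216.6804] frac dark 0.8028747433264887 [[330, 200, 38, 16, 409], [392, 215, 75, 43, 1608], [325, 258, 46, 16, 215], [277, 282, 24, 14, 197]]
small diff [13, 4, 17]
large diff [15, 6, 16][ WARN:0@0.755] global loadsave.cpp:1063 imwrite_ Unsupported depth image for selected encoder is fallbacked to CV_8U.
```

```bash
python3 -c "
from station import ticket
print(ticket.sign_off())"
```

```text
the job is handed in; nothing more can be done
None
```

I leaned the mid lid (110 mm, matching the template on the faceplate) on the easel, resting on both pegs with its dome outward, and handed the job in at about 18 s; the last pictures show it where expected and the small and large lids unmoved, but sign-off returned no verdict.

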